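# Stamp wooden bag handles in the flywheel marking press

### The job

Draw the marking press's bed right out, lay every wooden handle bar from the newspaper flat in a nest of its own (any nest, either way round), push the bed fully home and turn the flywheel clockwise, as seen facing its handle, through exactly one revolution so that the platen comes down on the bars and returns to the top; never turn it on past the one turn, back past its start, or with the bed not home. Then draw the bed right out again with the bars still lying in their nests, swing the magnifier over the middle of the bed so that it stays there for checking the marks, and let go of everything. Leave the bowl, the screwdriver and the tool roll alone.

Things in the scene. Friction and masses are not known exactly. Their poses are not given: they have to be found in the camera images.
- bar1: Wooden bag-handle bar, 120 x 28 x 12 mm, a dark dot (cord hole) near each end, about 40 g; two or three lie flat on the newspaper (2 mm thick, fixed), long way roughly towards the robot. Origin: centre of the underside as it starts; x along the length, z up. Both faces and both ends are alike.
- bar2: A second bar, same as bar1 (may be absent).
- bar3: A third bar, same as bar1 (may be absent).
- press: Bench marking press, grey-green cast frame, fixed to the table at the robot's left. Origin: on the table under the platen's middle; -x its front (to the robot), -y the side to which the bed draws out. Head: x -45 to 125, y -50 to 50, z 125 to 270 mm. The wheel's rim reaches from 115 to 275 mm high, x -69 to -51.
- wheel (a joint): Angle of the dark flywheel (160 mm across, shaft along the press's x) in rad: starts near 0, crank handle at the top, platen up; grows clockwise seen from the robot facing the handle (from the top the handle goes to the press's -y, then down). 3.14: platen lowest; 6.28: one revolution, platen up. No stop either way; takes 3 to 6 N at the handle and stays where left.
- crank_grip (a point): Grip point on the axis of the crank handle: a round wooden sleeve, 24 mm thick, 90 mm long, spinning freely on its pin, parallel to the press's x and standing out from the wheel to the robot. The point is 67 mm in front of the rim and 26 mm from the free end, and goes round shaft at 60 mm radius. Its axes spin with the sleeve: use its position only.
- shaft (a point): Centre of the crank_grip's circle, on the flywheel's axis (press frame -136, 0, 195 mm); axes as the press.
- platen_mid (a point): Middle of the steel platen's underside; the platen spans x +-46, y +-74 mm in the press's axes. It hangs 14 mm above seated bars when the wheel is at 0 or one revolution, goes down 16 mm by half a turn and is sprung, pressing the bars with about 20 N. It blocks the bed's way when down.
- bed (a joint): How far the bed is drawn out, in m: 0 fully home under the platen, 0.20 fully out to the press's -y (stops at both ends). It starts home or nearly so, needs about 3 N and stays where it is left.
- bed_mid (a point): Middle of the aluminium bed's floor, 44 mm above the table; axes as the press. Bed 150 (x) by 172 (y) mm, 12 mm thick. Along both x ends runs a comb with teeth 8 mm high, 48 to 64 mm off the middle, and behind it a stop 10 mm high: the ends of a bar laid along x drop between the teeth. Between the combs the floor is plain, so fingers have room at a bar's middle.
- nest1 (a point): Middle of the nest nearest the bed's pull knob, on the bed's floor, at bed y = -54 mm; axes as the press. Each nest takes one bar along x: 128 mm long between the end stops and 36 mm wide between the teeth. A bar is seated when its underside lies on the floor.
- nest2 (a point): Middle of the second nest (bed y = 0), same as nest1.
- nest3 (a point): Middle of the third nest (bed y = +54 mm), same as nest1.
- bed_knob (a point): Grip point of the bed's upright black pull knob, a post 24 mm in diameter standing from 43 to 100 mm above the table at the bed's front outer corner (bed frame -92, -135 mm); the point is on its axis 80 mm above the table. It moves with the bed.
- lamp (a joint): Swing of the magnifier about its upright post, in rad: 0 when the lens is over the middle of the fully drawn-out bed, grows as it swings anticlockwise seen from above, away from the bed; starts near 2, standing right of the bed, where the arm must go round it. Range -0.4 to 2.3. A stiff swivel: it needs about 2 N at the grip and stays where it is left.
- lens (a point): Centre of the round magnifier lens, 225 mm above the table, in a white rim 114 mm across and 18 mm thick, 135 mm from the post's axis.
- lamp_grip (a point): Grip point on the magnifier's upright black round handle at the rim's far side from the post: 20 mm in diameter, from 229 to 281 mm above the table; the point is on its axis 261 mm above the table, 203 mm from the post's axis, beyond the lens on the same line.
- lamp_post (a point): Point on the axis of the magnifier's swivel, 225 mm above the table (press frame 105, -285 mm).
- bowl: Bystander: pale bowl 110 mm across, 50 mm high, loose on the table at the right. Origin: centre of its foot. Leave alone.
- screwdriver: Bystander: screwdriver with a blue handle lying near the robot in front of the press. Leave alone.
- tool_roll: Bystander: dark rolled-up tool case, 220 mm long and 48 mm thick, lying behind the press. Leave alone.

How it is judged (in metres and radians):
On the way, in this order (a step that is already met when the one before it is completed fails the run):
1. every bar lies seated in a nest and the bed is fully home, the flywheel not yet turned (x of bar1 in the frame of bed_mid between -0.007 and 0.007 m and z of bar1 in the frame of bed_mid between -0.003 and 0.003 m and angle between the x axis of each of bar1, bar2, bar3 and the x axis of bed_mid, either way round below 0.12 rad and angle between each of bar1, bar2, bar3's own z axis and vertical below 0.06 rad and (y of bar1 in the frame of bed_mid between -0.062 and -0.046 m or y of bar1 in the frame of bed_mid between -0.008 and 0.008 m or y of bar1 in the frame of bed_mid between 0.046 and 0.062 m) and x of bar2 in the frame of bed_mid between -0.007 and 0.007 m and z of bar2 in the frame of bed_mid between -0.003 and 0.003 m and (y of bar2 in the frame of bed_mid between -0.062 and -0.046 m or y of bar2 in the frame of bed_mid between -0.008 and 0.008 m or y of bar2 in the frame of bed_mid between 0.046 and 0.062 m) and x of bar3 in the frame of bed_mid between -0.007 and 0.007 m and z of bar3 in the frame of bed_mid between -0.003 and 0.003 m and (y of bar3 in the frame of bed_mid between -0.062 and -0.046 m or y of bar3 in the frame of bed_mid between -0.008 and 0.008 m or y of bar3 in the frame of bed_mid between 0.046 and 0.062 m) and value of joint bed below 0.008 m and value of joint wheel between -0.3 and 0.3 rad), for 0.2 s.
2. the flywheel passes half a turn: the platen is down on the seated bars, bed home (x of bar1 in the frame of bed_mid between -0.007 and 0.007 m and z of bar1 in the frame of bed_mid between -0.003 and 0.003 m and angle between the x axis of each of bar1, bar2, bar3 and the x axis of bed_mid, either way round below 0.12 rad and angle between each of bar1, bar2, bar3's own z axis and vertical below 0.06 rad and (y of bar1 in the frame of bed_mid between -0.062 and -0.046 m or y of bar1 in the frame of bed_mid between -0.008 and 0.008 m or y of bar1 in the frame of bed_mid between 0.046 and 0.062 m) and x of bar2 in the frame of bed_mid between -0.007 and 0.007 m and z of bar2 in the frame of bed_mid between -0.003 and 0.003 m and (y of bar2 in the frame of bed_mid between -0.062 and -0.046 m or y of bar2 in the frame of bed_mid between -0.008 and 0.008 m or y of bar2 in the frame of bed_mid between 0.046 and 0.062 m) and x of bar3 in the frame of bed_mid between -0.007 and 0.007 m and z of bar3 in the frame of bed_mid between -0.003 and 0.003 m and (y of bar3 in the frame of bed_mid between -0.062 and -0.046 m or y of bar3 in the frame of bed_mid between -0.008 and 0.008 m or y of bar3 in the frame of bed_mid between 0.046 and 0.062 m) and value of joint bed below 0.012 m and value of joint wheel between 2.75 and 3.53 rad), for 0.05 s.
3. the flywheel stands at one full revolution, platen up, bed still home (value of joint bed below 0.012 m and value of joint wheel between 6.1132 and 6.4532 rad and velocity of joint wheel between -0.1 and 0.1 rad/s), for 0.3 s.
At the end, for the whole second after the job is handed in: Every bar lies at rest in a nest (within 3 mm of the floor, 7 mm lengthways, 8 mm across, 7 degrees); the bed is drawn out to within 10 mm of its stop; the flywheel stands within 10 degrees of one revolution; the lens stays within 30 mm, seen from above, of the middle of the bed (x of bar1 in the frame of bed_mid between -0.007 and 0.007 m and z of bar1 in the frame of bed_mid between -0.003 and 0.003 m and angle between the x axis of each of bar1, bar2, bar3 and the x axis of bed_mid, either way round below 0.12 rad and angle between each of bar1, bar2, bar3's own z axis and vertical below 0.06 rad and (y of bar1 in the frame of bed_mid between -0.062 and -0.046 m or y of bar1 in the frame of bed_mid between -0.008 and 0.008 m or y of bar1 in the frame of bed_mid between 0.046 and 0.062 m) and x of bar2 in the frame of bed_mid between -0.007 and 0.007 m and z of bar2 in the frame of bed_mid between -0.003 and 0.003 m and (y of bar2 in the frame of bed_mid between -0.062 and -0.046 m or y of bar2 in the frame of bed_mid between -0.008 and 0.008 m or y of bar2 in the frame of bed_mid between 0.046 and 0.062 m) and x of bar3 in the frame of bed_mid between -0.007 and 0.007 m and z of bar3 in the frame of bed_mid between -0.003 and 0.003 m and (y of bar3 in the frame of bed_mid between -0.062 and -0.046 m or y of bar3 in the frame of bed_mid between -0.008 and 0.008 m or y of bar3 in the frame of bed_mid between 0.046 and 0.062 m) and value of joint wheel between 6.1132 and 6.4532 rad and value of joint bed above 0.19 m and horizontal distance between lens and bed_mid below 0.03 m and velocity of joint lamp between -0.05 and 0.05 rad/s and linear speed of each of bar1, bar2, bar3 below 0.02 m/s); the robot touches nothing.
It fails at once if the flywheel is turned past its one revolution (by more than 25 degrees) or backwards past its start (by more than 20 degrees) (value of joint wheel above 6.7232 rad or value of joint wheel below -0.35 rad).
It fails at once if the flywheel is turned (platen brought down) while the bed is not home (value of joint wheel between 0.6 and 5.6832 rad and value of joint bed above 0.02 m).
It fails at once if the bowl, the screwdriver or the tool roll is moved by more than 40 mm (distance of any of bowl, screwdriver, tool_roll from where it was at the start of the episode above 0.04 m).
Of bar1, bar2, bar3 only 2 to 3 are there at a start; the rules pass over those that are not, and their reading is None.
At some moment in a run one of bar1, bar2, bar3 may be knocked a few centimetres aside while the robot is not near it.
Once in a run the grip may slacken for a moment while it holds something.
It also fails if it takes over 210 s, if anything falls off the work surface, if the arm or the gripper's body presses on something with over 40 N, if the wrist force passes 120 N, or if a joint passes its speed limit or range.

### The arm

A 6-joint arm with a two-finger parallel gripper is mounted at the origin on the work surface. World frame = base frame: x ahead of the robot, y to its left, z up, the work surface at z = 0. Lengths are in mm, angles in rad, forces in N, time in s.
With the tool pointing down it reaches from about 250 to 775 mm from the base axis. Payload 4 kg.
Tool frame: the origin (TCP) lies at the very end of the fingers, on their centre line; the grasp point (between the pads) lies 19 mm behind it; z points along the fingers, y is the line along which they close (so a half turn about z gives the same grasp; the last joint's range is limited). The gripper opens to 85 mm and grips with 20 to 120 N. Pads are 22 mm wide; open, the fingers measure 114 mm over their backs; the gripper's body (76 mm by 85 mm) begins 54 mm behind the grasp point. The pads swing forward as they close: fully open they stand 13 mm farther back than shut.
Start: joints at [1.054, 0.087, 1.371, -0, 1.684, -0.103], TCP at [221.161, 503.593, 231.341] pointing down, gripper open.
Joint ranges: [-3.1, 3.1], [-0.76, 2.03], [0.27, 2.55], [-1.08, 4.22], [0.17, 2.65], [-2.57, 2.57]. Speed limits (rad/s): [2.79, 2.79, 3.14, 3.14, 3.14, 3.14].

### API

Orientations are given as a rotation vector (axis times angle).
In Python, from workcell import arm gives the robot as it stands.
- The arm moves only by the tool send_rows, never from a script. Its argument "plan" is a list of rows, each a list of 3 entries, a list of its own where there are three numbers: the shift along the tool's x, y, z in mm, then the turn, a rotation vector about the tool's x, y, z in rad, then the finger opening in mm, from 0 to 85.4. In form: [[[x, y, z], [ax, ay, az], hand], ...]. A call has 1 to 20 rows; each row shifts and turns the commanded pose from where the row before left it, along the tool's axes as they then stand; what a row does not reach is not made up. A row lasts 1/12 s, in which the tool goes at most 41.7 mm and 7.16 degrees, less where a joint would pass 70% of its speed; a pose out of reach is approached as far as the arm can. A call is refused whole if a number of a shift passes 41.7 or a number of a turn 0.125, either way. A call with a gripper value outside its range is refused whole. The fingers move at their own pace and stop on an object; the grip force is fixed at half the most. Time passes only in rows, so rows that do not move let the fingers close. It gives the time, the measured TCP pose, the force, the opening and the grip force at its end, in the units of the state.
- arm.state(): the state, without advancing time (a new reading comes with each control period).
- arm.read_camera(name): name is "scene" or "top" or "wrist"; returns a dict with "img" (480x640x3 uint8, red, green, blue), "range_z" (480x640 float32, mm along the optical axis (not along the pixel's ray), 0 where there is no reading), "mtx" (3x3 intrinsics, pixels), "D" ([k1, k2, p1, p2, k3] as OpenCV has them; the pictures are not rectified), "view" (4x4, takes a point from world to camera coordinates); the wrist camera has in their place "T_tool_cam" (4x4, takes a point from camera to tool coordinates, whose origin is the TCP and whose axes are the flange's). Camera axes: x right, y down, z forward; pixel columns grow to the right and rows downward; lengths in mm; the calibration is good to about 2 mm. A picture is of the moment at which its call begins: read the wrist's pose just before it.
- arm.hand_in(): hands the job in; it is judged then, once.
Trained networks look in the newest picture that a camera, given by its name, has taken for a name from the list of things; names that differ only in an ending like _2 or _b are one class to them, and where a whole thing is asked for, a point or a joint stands for the part that bears it (a point fixed in the world has none). Each returns a list of dicts, best first, with "conf" (0 to 1); they miss things now and then, are a little off and sometimes report something else, mostly with a low value. They report only what shows in the picture. A call takes as long as a camera call.
- arm.look_for(query, camera): "uv" ([column, row] in pixels, amid what is visible of it).
- arm.cut_out(query, camera): "region" (480x640 bool, what is visible of it) and "uv" ([column, row] in pixels, amid what is visible of it).
- arm.spot_point(query, camera): "uv" ([column, row] in pixels: a listed point, or the origin of a listed thing).
The state is a dict: "time": time; "joints": joint angles; "dq": joint speeds; "joint_efforts": joint torques, N m; "eef_pos": TCP position; "orientation": TCP orientation; "ft_force": force on the tool from outside, world axes, zero at the start; "wrist_torque": the same for the moment, N m; "opening": finger opening in mm; "gripper_force": force on a finger pad.
Only numpy, scipy, OpenCV 4.12 (cv2) and the standard library are available. Lean on these libraries where they do the work, as an engineer would, in place of code of your own. Each camera call takes 0.05 s, during which the arm holds its last target. There are 200 camera calls.

## Working session

There is one attempt and no reset: what is moved stays moved. The work goes in short steps, Python scripts to look and compute and a tool call to move; the robot and the scene stay as the last step left them, time stands still between calls to the robot, and variables do not carry over. Pictures are saved under pics/ and viewed, at most 14 in all, crops included, and the job is handed in when it is done.

Besides the shell and the picture viewer there is one more tool, called after "Emit:" by a JSON object that holds its "method" and its "body". send_rows: Moves the arm, as the interface text tells. Its arguments: {"type":"object","properties":{"plan":{"type":"array","items":{"type":"array"}}},"required":["plan"]}

```bash
mkdir -p pics; ls; cat > h.py <<'E'
import numpy as np, cv2
from scipy.spatial.transform import Rotation as R
from workcell import arm
np.set_printoptions(precision=1,suppress=True)
def cam(n):
    s=arm.state(); c=arm.read_camera(n)
    if n=="wrist":
        T=np.eye(4);T[:3,:3]=R.from_rotvec(s["orientation"]).as_matrix();T[:3,3]=s["eef_pos"]
        c["c2w"]=T@np.array(c["T_tool_cam"])
    else: c["c2w"]=np.linalg.inv(np.array(c["view"]))
    return c
def ray(c,uv):
    p=cv2.undistortPoints(np.array([[uv]],float),np.array(c["mtx"]),np.array(c["D"]))[0,0]
    return np.array([p[0],p[1],1.])
def at_depth(c,uv,d=None):
    if d is None:
        u,v=int(round(uv[0])),int(round(uv[1])); w=c["range_z"][max(v-2,0):v+3,max(u-2,0):u+3]; w=w[w>0]
        if not len(w): return None
        d=np.median(w)
    return (c["c2w"]@np.append(ray(c,uv)*d,1))[:3]
def at_z(c,uv,z):
    d=c["c2w"][:3,:3]@ray(c,uv);o=c["c2w"][:3,3]; return o+d*(z-o[2])/d[2]
def save(c,f,crop=None):
    im=c["img"][:,:,::-1]
    if crop: im=im[crop[1]:crop[3],crop[0]:crop[2]]
    cv2.imwrite("pics/"+f,im)
E
python3 - <<'E'
from h import *
print(arm.state())
c=cam("top");save(c,"top1.png");print(c["c2w"])
for q in ["bar1","press","bed_knob","crank_grip","lamp_grip","lamp_post","lens","shaft","bed_mid","nest1","nest2","nest3","bowl","screwdriver"]:
    r=arm.spot_point(q,"top")
    print(q,[(np.array(x["uv"]),round(x["conf"],2),at_depth(c,x["uv"])) for x in r[:4]])
c=cam("scene");save(c,"scene1.png")
for q in ["bar1","bed_knob","crank_grip","lamp_grip","lamp_post","lens","shaft","bed_mid"]:
    r=arm.spot_point(q,"scene")
    print(q,[(np.array(x["uv"]),round(x["conf"],2),at_depth(c,x["uv"])) for x in r[:4]])
E
```

```text
pics
{'time': 0.0, 'joints': array([ 1.1,  0.1,  1.4, -0. ,  1.7, -0.1]), 'dq': array([-0., -0., -0.,  0.,  0., -0.]), 'joint_efforts': array([ -0. , -35.2, -31.3,  -0. ,   0. ,  -0. ]), 'eef_pos': array([220.9, 503.1, 230.1]), 'orientation': array([-0.6, -3.1,  0. ]), 'ft_force': array([0.4, 0.8, 0.4]), 'wrist_torque': array([ 0., -0.,  0.]), 'gripper_force': 0.0, 'opening': 85.2003049070975}
[[   0.    -1.     0.1  404.4]
 [  -1.    -0.     0.   -41.1]
 [  -0.    -0.1   -1.  1569. ]
 [   0.     0.     0.     1. ]]
bar1 [(array([480.9, 287.2]), 0.71, array([ 467.9, -405.5,   13.1])), (array([401.8, 296.4]), 0.66, array([ 444.8, -204. ,   14.1])), (array([277.6, 160.5]), 0.48, array([783.5, 109.7,  49. ]))]
press [(array([222.1, 248.9]), 0.81, array([537.3, 205.1, 257.8]))]
bed_knob [(array([279.2, 275.7]), 0.84, array([490. ,  95.7, 101.5])), (array([336. , 188.9]), 0.52, array([671. , -38.4, 246.3]))]
crank_grip [(array([202.7, 294.5]), 0.69, array([438.9, 243. , 265.7]))]
lamp_grip [(array([423.5, 204.2]), 0.67, array([ 631.7, -223.4,  283. ])), (array([221.6, 244.9]), 0.51, array
[... 771 characters left out ...]
0.2,   12.4])), (array([397., 334.]), 0.73, array([433.9, 249.5, 266.2])), (array([358.8, 143.2]), 0.64, array([ 471.2, -401.9,   14.9]))]
bed_knob [(array([361.5, 292.6]), 0.7, array([483.5,  96.7,  98.2]))]
crank_grip [(array([393.5, 335.2]), 0.72, array([440.5, 251.6, 265.3])), (array([366.3, 201. ]), 0.18, array([ 455.9, -204.8,   14.3]))]
lamp_grip [(array([297.2, 134.6]), 0.61, array([ 636.4, -223.7,  265. ]))]
lamp_post [(array([270.5, 215.2]), 0.89, array([687.4, -18.3, 244.6]))]
lens [(array([290.8, 164.9]), 0.81, array([ 650.2, -164.6,  227.5]))]
shaft [(array([319.9, 369. ]), 0.67, array([577.3, 300. , 198.6]))]
bed_mid [(array([322.7, 367.8]), 0.24, array([572. , 300. , 207.7]))]
```

View pics/top1.png

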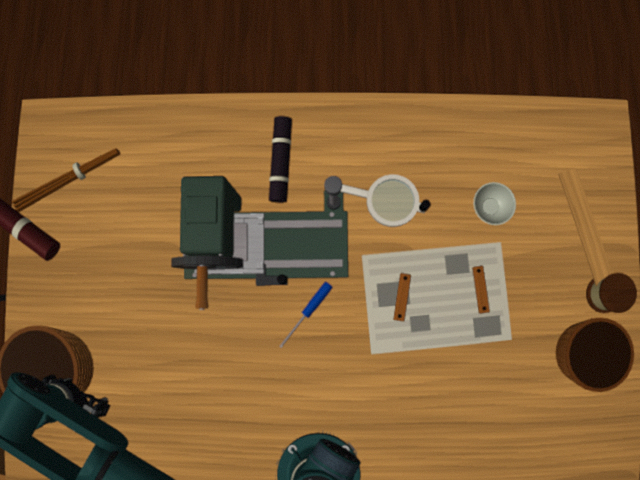

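View pics/scene1.png

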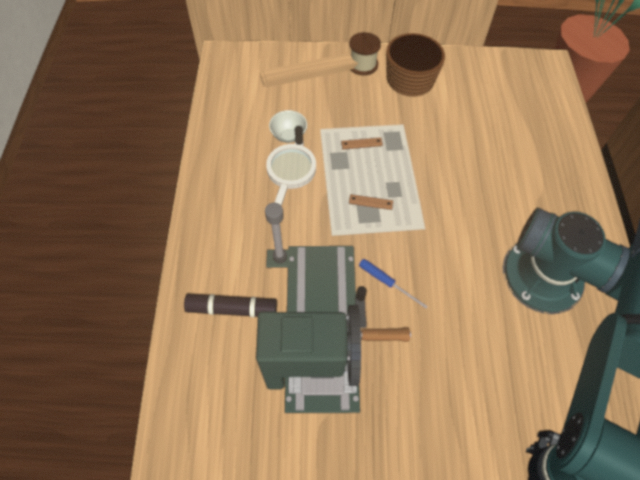

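The top view shows two bars at (402,297) and (481,289), the knob at (275,280), the crank at (202,290), the lens at (392,200) and the post at (334,188). The scene view agrees. Next I'll fit the geometry from depth.

```bash
cat >> h.py <<'E'
def cloud(c):
    h,w=c["range_z"].shape; u,v=np.meshgrid(np.arange(w),np.arange(h))
    p=cv2.undistortPoints(np.stack([u,v],-1).reshape(-1,1,2).astype(np.float64),np.array(c["mtx"]),np.array(c["D"])).reshape(h,w,2)
    z=c["range_z"].astype(float)
    P=np.stack([p[...,0]*z,p[...,1]*z,z],-1)@c["c2w"][:3,:3].T+c["c2w"][:3,3]
    P[z<=0]=np.nan; return P
def sel(P,x,y,z):
    P=P.reshape(-1,3);P=P[~np.isnan(P[:,0])]
    return P[(P[:,0]>x[0])&(P[:,0]<x[1])&(P[:,1]>y[0])&(P[:,1]<y[1])&(P[:,2]>z[0])&(P[:,2]<z[1])]
E
python3 - <<'E'
from h import *
for n in ["top","scene"]:
    c=cam(n);P=cloud(c);print(n)
    def show(l,q):
        print(l,len(q), q.mean(0) if len(q) else "", cv2.minAreaRect(q[:,:2].astype(np.float32)) if len(q)>4 else "")
    show("table",sel(P,(250,320),(-300,-100),(-20,20)))
    h=sel(P,(480,750),(120,330),(250,290));print(np.percentile(h[:,2],[5,50,95]));show("head",h)
    hd=sel(P,(350,468),(150,330),(200,285));show("crank",hd)
    if len(hd)>4:
        print(cv2.fitLine(hd[:,:2].astype(np.float32),cv2.DIST_HUBER,0,.01,.01).ravel(),np.percentile(hd[:,2],[10,50,95]),hd[:,0].min())
    show("knob",sel(P,(440,540),(50,140),(88,115)))
    show("post",sel(P,(620,740),(-70,20),(236,260)))
    show("lens",sel(P,(580,730),(-225,-95),(215,240)))
    show("lgrip",sel(P,(580,690),(-270,-190),(265,295)))
    for r in arm.cut_out("bar1",n):
        m=r["region"];q=P[m];q=q[~np.isnan(q[:,0])];q=q[abs(q[:,2]-14)<8]
        print(r["conf"]);show("bar",q) if len(q)>10 else 0
E
```

```text
top
table 2212 [ 284.3 -199.2    0.9] ((284.2471923828125, -200.0060272216797), (68.46653747558594, 199.8749237060547), 0.015003426931798458)
[254.9 262.4 273.9]
head 4089 [596.  248.7 263.5] ((589.120361328125, 247.92825317382812), (123.8228988647461, 218.40533447265625), 88.71527862548828)
crank 302 [437.3 245.5 265.7] ((438.0249328613281, 247.47207641601562), (60.12992858886719, 23.771747589111328), 3.356830358505249)
[  1.    0.  437.7 245.2] [260.4 266.3 271.4] 408.1299489841324
knob 78 [483.7  91.2 100.3] ((483.700927734375, 90.9298324584961), (21.107669830322266, 21.845754623413086), 88.2674560546875)
post 270 [680.1 -31.3 245.6] ((682.0786743164062, -37.229122161865234), (40.008968353271484, 51.5338020324707), 9.805170059204102)
lens 2216 [ 649.  -161.7  229.8] ((649.4815063476562, -162.53970336914062), (115.08737182617188, 115.75829315185547), 24.097204208374023)
lgrip 78 [ 631.8 -228.3  279.8] ((632.5543212890625, -228.9969024658203), (18.068246841430664, 19.418926239013672), 46.222232818603516)
0.7
0.69
bar 522 [ 443.8 -204.2   14.5] ((444.3680725097656, -204.6576843261718
[... 945 characters left out ...]
6858364343643188)
post 248 [681.4 -30.  244.6] ((681.7342529296875, -32.19285583496094), (36.79823303222656, 39.905479431152344), 3.5178263187408447)
lens 1813 [ 649.6 -161.4  229.4] ((649.55126953125, -163.94558715820312), (114.88265228271484, 115.51720428466797), 32.39441680908203)
lgrip 74 [ 633.2 -226.8  278. ] ((633.2931518554688, -227.76429748535156), (16.277360916137695, 21.74104881286621), 0.24622735381126404)
0.75
bar 421 [ 443.7 -203.8   13.9] ((443.2952575683594, -204.87681579589844), (32.43452072143555, 119.02606201171875), 81.07672882080078)
0.65
bar 354 [ 464.7 -404.7   13.9] ((463.4352111816406, -405.84747314453125), (116.71340942382812, 33.588409423828125), 6.387819766998291)
```

```bash
python3 - <<'E'
from h import *
for n in ["top","scene"]:
    c=cam(n);P=cloud(c);print(n)
    h=sel(P,(545,720),(120,350),(250,290))
    print("head",len(h),cv2.minAreaRect(h[:,:2].astype(np.float32)),np.percentile(h,[2,50,98],axis=0))
    w=sel(P,(500,528),(120,350),(250,290))
    print("wheel",cv2.minAreaRect(w[:,:2].astype(np.float32)),np.percentile(w,[2,50,98],axis=0))
    hd=sel(P,(350,490),(150,330),(235,285))
    print("crank dir",np.round(cv2.fitLine(hd[:,:2].astype(np.float32),cv2.DIST_HUBER,0,.01,.01).ravel(),3))
    b=sel(P,(480,700),(-80,130),(10,42)) 
    z,k=np.histogram(b[:,2],bins=16);print(z,k)
    print("base",cv2.minAreaRect(b[:,:2].astype(np.float32)))
E
```

```text
top
head 3097 ((621.9426879882812, 250.87937927246094), (154.40232849121094, 101.03929138183594), 0.5303508043289185) [[547.9 203.2 253.6]
 [619.3 249.  262.5]
 [694.3 298.2 274. ]]
wheel ((514.8243408203125, 250.07992553710938), (122.32469177246094, 25.943397521972656), 89.80513763427734) [[503.1 192.7 251.3]
 [511.8 246.3 269.4]
 [522.  307.2 279.5]]
crank dir [  1.    0.  448.8 245.1]
[799 964 777 486 232  97  51  76 141 221 236 236 154  67  38  30] [10. 12. 14. 16. 18. 20. 22. 24. 26. 28. 30. 32. 34. 36. 38. 40. 42.]
base ((590.0812377929688, 26.84278106689453), (218.95272827148438, 206.84495544433594), 0.22031491994857788)
scene
head 4097 ((622.3859252929688, 252.9208221435547), (154.26165771484375, 98.47563171386719), 0.8927999138832092) [[548.2 206.  253. ]
 [621.7 256.8 260.6]
 [695.3 299.7 271.3]]
wheel ((514.1334838867188, 250.61123657226562), (120.5453872680664, 26.082149505615234), 89.22026824951172) [[502.4 196.1 251.1]
 [512.  258.4 269.1]
 [527.2 305.3 278. ]]
crank dir [  1.    0.  449.4 249.8]
[ 993 1032  514  186   43    4   13   47  162  310  311  171   58   16
   13   25] [10. 12. 14. 16. 18. 20. 22. 24. 26. 28. 30. 32. 34. 36. 38. 40. 42.]
base ((590.0303344726562, 29.289794921875), (219.79969787597656, 196.83773803710938), 0.032415542751550674)
```

```bash
python3 - <<'E'
import cv2
im=cv2.imread("pics/top1.png")[150:320,160:440]
cv2.imwrite("pics/top1c.png",cv2.resize(im,None,fx=2.8,fy=2.8,interpolation=cv2.INTER_CUBIC))
E
```

```text
(no output)
```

View pics/top1c.png

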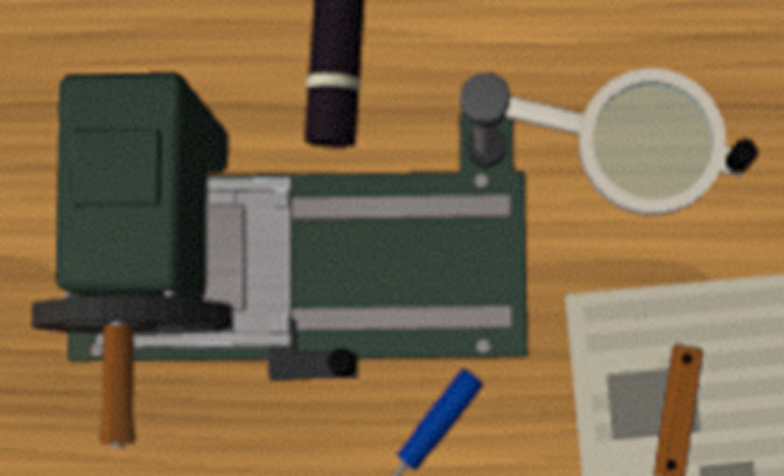

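Two bars, and the press axes match the world axes: origin about (575, 252), bed about 25 mm out. I'll align the tool, then go over the knob.

Emit:
{"method": "send_rows", "body": {"plan": [[[0,0,-27],[0,0,-0.097],85],[[0,0,-27],[0,0,-0.097],85],[[0,0,-27],[0,0,-0.097],85],[[0,0,-27],[0,0,-0.097],85],[[-18.7,-29.4,0],[0,0,0],60],[[-18.7,-29.4,0],[0,0,0],60],[[-18.7,-29.4,0],[0,0,0],60],[[-18.7,-29.4,0],[0,0,0],60],[[-18.7,-29.4,0],[0,0,0],60],[[-18.7,-29.4,0],[0,0,0],60],[[-18.7,-29.4,0],[0,0,0],60],[[-18.7,-29.4,0],[0,0,0],60],[[-18.7,-29.4,0],[0,0,0],60],[[-18.7,-29.4,0],[0,0,0],60],[[-18.7,-29.4,0],[0,0,0],60],[[-18.7,-29.4,0],[0,0,0],60],[[-18.7,-29.4,0],[0,0,0],60],[[-18.7,-29.4,0],[0,0,0],60]]}}

```text
time: 3.0
eef_pos: [472.8, 83.7, 339.6]
orientation: [0.041, 3.141, 0.0]
ft_force: [0.3, 0.6, -0.1]
opening: 59.9
gripper_force: 0.0
```

```bash
cat >> h.py <<'E'
def st():
    s=arm.state();r=R.from_rotvec(s["orientation"]).as_matrix()
    print("t",round(s["time"],1),"tcp",np.round(s["eef_pos"],1),"F",s["ft_force"],"open",round(s["opening"],1),"gf",round(s["gripper_force"],1),"xaxis",np.round(r[:,0],3),"z",np.round(r[:,2],3),"turn to align",round(float(np.arctan2(r[1,0],-r[0,0])),3)) 
    return s
def to(p):
    s=st();r=R.from_rotvec(s["orientation"]).as_matrix();print("tool shift to",p,r.T@(np.array(p)-s["eef_pos"]))
E
python3 -c "
from h import *
to([483.4,91.4,64])
c=cam('wrist');save(c,'w1.png')
print([(x['conf'],x['uv'],at_z(c,x['uv'],80)) for x in arm.spot_point('bed_knob','wrist')])
P=cloud(c);q=sel(P,(440,530),(40,140),(92,110));print(len(q),q.mean(0))"
```

```text
t 3.0 tcp [472.8  83.7 339.6] F [ 0.3  0.6 -0.1] open 59.9 gf 0.0 xaxis [-1.  0. -0.] z [ 0.  0. -1.] turn to align 0.026
tool shift to [483.4, 91.4, 64] [-10.2   7.9 275.6]
[(0.94, [328.3, 212.1], array([481.4,  91.4,  80. ])), (0.66, [389.6, 273.1], array([561.2, 167. ,  80. ]))]
321 [483.2  89.   99.2]
```

Emit:
{"method": "send_rows", "body": {"plan": [[[-10,7,25],[0,0,-0.026],60],[[0,0,36],[0,0,0],60],[[0,0,36],[0,0,0],60],[[0,0,36],[0,0,0],60],[[0,0,36],[0,0,0],60],[[0,0,36],[0,0,0],60],[[0,0,36],[0,0,0],60],[[0,0,34],[0,0,0],60],[[0,0,0],[0,0,0],10],[[0,0,0],[0,0,0],10],[[0,0,0],[0,0,0],10],[[0,0,0],[0,0,0],10],[[0,0,0],[0,0,0],10]]}}

```text
time: 4.18
eef_pos: [483.2, 92.1, 66.4]
orientation: [-0.0, 3.139, -0.0]
ft_force: [-2.4, -1.4, 0.1]
opening: 22.3
gripper_force: 59.6
```

```bash
python3 -c "
from h import *
to([483.4,-82.5,64])"
```

```text
t 4.2 tcp [483.2  92.1  66.4] F [-2.4 -1.4  0.1] open 22.3 gf 59.6 xaxis [-1. -0. -0.] z [ 0. -0. -1.] turn to align -0.0
tool shift to [483.4, -82.5, 64] [  -0.2 -174.6    2.5]
```

Emit:
{"method": "send_rows", "body": {"plan": [[[0,-10,0],[0,0,0],10],[[0,-16,0],[0,0,0],10],[[0,-16,0],[0,0,0],10],[[0,-16,0],[0,0,0],10],[[0,-16,0],[0,0,0],10],[[0,-16,0],[0,0,0],10],[[0,-16,0],[0,0,0],10],[[0,-16,0],[0,0,0],10],[[0,-16,0],[0,0,0],10],[[0,-16,0],[0,0,0],10],[[0,-8,0],[0,0,0],10],[[0,-5,0],[0,0,0],10],[[0,-4,0],[0,0,0],10],[[0,0,0],[0,0,0],10]]}}

```text
time: 5.35
eef_pos: [486.4, -79.6, 66.5]
orientation: [0.001, 3.131, -0.0]
ft_force: [6.2, -0.5, -6.7]
opening: 22.4
gripper_force: 59.4
```

Emit:
{"method": "send_rows", "body": {"plan": [[[-0.5,-3,0],[0,0,0],10],[[0,-3,0],[0,0,0],10],[[0,0,0],[0,0,0],10],[[0,0,0],[0,0,0],10]]}}

```text
time: 5.68
eef_pos: [486.5, -85.0, 66.5]
orientation: [0.0, 3.132, 0.0]
ft_force: [5.8, 1.6, -4.8]
opening: 22.8
gripper_force: 59.6
```

Emit:
{"method": "send_rows", "body": {"plan": [[[-0.5,-3,0],[0,0,0],10],[[0,-3,0],[0,0,0],10],[[0,0,0],[0,0,0],10],[[0,0,0],[0,0,0],10]]}}

```text
time: 6.02
eef_pos: [486.5, -86.6, 66.4]
orientation: [-0.002, 3.134, 0.014]
ft_force: [4.3, 13.4, -1.0]
opening: 22.4
gripper_force: 60.6
```

Emit:
{"method": "send_rows", "body": {"plan": [[[0,1,0],[0,0,0],55],[[0,0,0],[0,0,0],55],[[0,0,0],[0,0,0],55],[[0,0,-30],[0,0,0],55],[[0,0,-40],[0,0,0],55],[[0,0,-40],[0,0,0],55],[[0,0,-40],[0,0,0],55],[[0,0,-40],[0,0,0],55],[[0,0,-40],[0,0,0],55],[[0,0,0],[0,0,0],55]]}}

```text
time: 6.85
eef_pos: [486.5, -91.3, 305.7]
orientation: [0.001, 3.122, -0.01]
ft_force: [0.5, 0.3, 0.9]
opening: 55.2
gripper_force: 0.0
```

```bash
python3 -c "
from h import *
st()
c=cam('wrist');save(c,'w2.png')
for q in ['bed_mid','nest1','nest2','nest3','bed_knob']:
  print(q,[(round(x['conf'],2),np.array(x['uv']),at_z(c,x['uv'],80 if q=='bed_knob' else 44)) for x in arm.spot_point(q,'wrist')[:3]])
P=cloud(c);q=sel(P,(440,530),(-140,-40),(92,110));print('knob',len(q),q.mean(0))
for r in arm.cut_out('bar1','wrist'):
  q=P[r['region']];q=q[~np.isnan(q[:,0])];q=q[abs(q[:,2]-14)<8]
  if len(q)>50: print(r['conf'],q.mean(0),cv2.minAreaRect(q[:,:2].astype(np.float32)))
"
```

```text
t 6.8 tcp [486.5 -91.3 305.7] F [0.5 0.3 0.9] open 55.2 gf 0.0 xaxis [-1.  0. -0.] z [ 0. -0. -1.] turn to align 0.001
bed_mid [(0.93, array([435.1, 270.8]), array([575.8,  51. ,  44. ]))]
nest1 [(0.93, array([393.8, 274. ]), array([580.1,  -1.5,  44. ])), (0.66, array([437.9, 269.7]), array([574.3,  54.4,  44. ])), (0.66, array([474.8, 272.7]), array([578.5, 102.7,  44. ]))]
nest2 [(0.93, array([393.8, 274. ]), array([580.1,  -1.5,  44. ])), (0.66, array([437.9, 269.7]), array([574.3,  54.4,  44. ])), (0.66, array([474.8, 272.7]), array([578.5, 102.7,  44. ]))]
nest3 [(0.93, array([393.8, 274. ]), array([580.1,  -1.5,  44. ])), (0.66, array([437.9, 269.7]), array([574.3,  54.4,  44. ])), (0.66, array([474.8, 272.7]), array([578.5, 102.7,  44. ]))]
bed_knob [(0.78, array([329.5, 205.1]), array([484.6, -84.3,  80. ]))]
knob 392 [486.5 -86.8  99.3]
0.77 [ 461.7 -404.2   13.6] ((464.0326843261719, -406.5654296875), (119.92481994628906, 29.43524932861328), 7.264167308807373)
0.64 [ 443.5 -204.7   14. ] ((445.1844482421875, -206.25926208496094), (29.10150146484375, 118.97850036621094), 81.74366760253906)
```

View pics/w2.png

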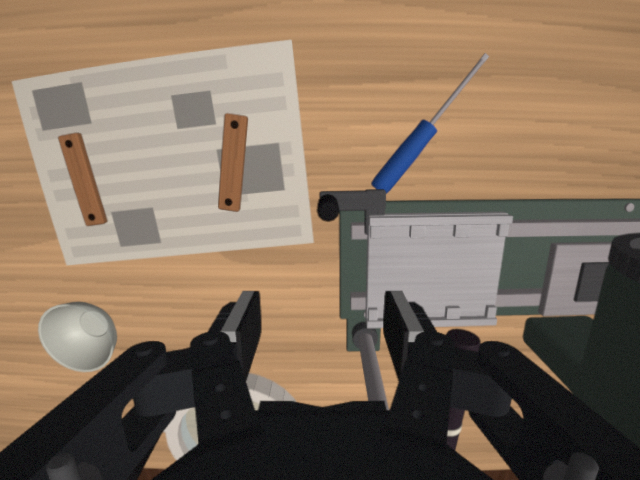

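Emit:
{"method": "send_rows", "body": {"plan": [[[10.6,-28.4,25],[0,0,0.07],50],[[10.6,-28.4,25],[0,0,0.075],50],[[10.6,-28.4,25],[0,0,0],50],[[10.6,-28.4,25],[0,0,0],50],[[0,0,36],[0,0,0],50],[[0,0,36],[0,0,0],50],[[0,0,36],[0,0,0],50],[[0,0,36],[0,0,0],50],[[0,0,0],[0,0,0],50],[[0,0,0],[0,0,0],50]]}}

```text
time: 8.03
eef_pos: [428.9, -197.7, 47.7]
orientation: [-0.227, -3.127, -0.005]
ft_force: [-0.0, -0.0, 1.4]
opening: 50.2
gripper_force: 0.0
```

```bash
python3 -c "
from h import *
s=st();print(s['orientation']*1)
to([444,-205,6])
c=cam('wrist');save(c,'w3.png')
P=cloud(c)
for r in arm.cut_out('bar1','wrist'):
  q=P[r['region']];q=q[~np.isnan(q[:,0])];q=q[abs(q[:,2]-14)<8]
  if len(q)>50: print(r['conf'],q.mean(0),cv2.minAreaRect(q[:,:2].astype(np.float32)))
"
```

```text
t 8.0 tcp [ 428.9 -197.7   47.7] F [-0.  -0.   1.4] open 50.2 gf 0.0 xaxis [-1.   0.1  0. ] z [-0.  0. -1.] turn to align 0.145
[-0.2 -3.1 -0. ]
t 8.0 tcp [ 428.9 -197.7   47.7] F [-0.  -0.   1.4] open 50.2 gf 0.0 xaxis [-1.   0.1  0. ] z [-0.  0. -1.] turn to align 0.145
tool shift to [444, -205, 6] [-16.3  -5.2  41.5]
0.73 [ 438.6 -205.3   14.1] ((445.1608581542969, -206.5170135498047), (28.177154541015625, 119.67190551757812), 81.3109359741211)
0.69 [ 471.1 -399.5   12.7] ((465.7091369628906, -406.0697021484375), (88.4387435913086, 30.14459228515625), 8.123377799987793)
```

Emit:
{"method": "send_rows", "body": {"plan": [[[-17.4,-6,10],[0,0,0.007],50],[[0,0,22],[0,0,0],50],[[0,0,9.5],[0,0,0],50],[[0,0,0],[0,0,0],15],[[0,0,0],[0,0,0],15],[[0,0,0],[0,0,0],15],[[0,0,0],[0,0,0],15],[[0,0,0],[0,0,0],15]]}}

```text
time: 8.8
eef_pos: [448.2, -207.9, 10.1]
orientation: [0.238, 3.13, -0.002]
ft_force: [-0.5, 0.9, 3.0]
opening: 25.1
gripper_force: 59.3
```

Emit:
{"method": "send_rows", "body": {"plan": [[[0,0,0],[0,0,0],45],[[0,0,0],[0,0,0],45],[[2.5,1,2.5],[0,0,0],45],[[0,0,2.5],[0,0,0],45],[[0,0,0],[0,0,0],45]]}}

```text
time: 9.22
eef_pos: [444.4, -205.6, 2.9]
orientation: [-0.238, -3.131, -0.001]
ft_force: [-0.3, 0.0, 0.3]
opening: 45.1
gripper_force: 0.0
```

Emit:
{"method": "send_rows", "body": {"plan": [[[0,0,-2.5],[0,0,0],45],[[0,0,0],[0,0,0],15],[[0,0,0],[0,0,0],15],[[0,0,0],[0,0,0],15],[[0,0,0],[0,0,0],15],[[0,0,0],[0,0,0],15]]}}

```text
time: 9.72
eef_pos: [445.7, -206.4, 7.0]
orientation: [0.238, 3.131, -0.001]
ft_force: [0.4, -0.0, 4.8]
opening: 25.8
gripper_force: 59.7
```

Emit:
{"method": "send_rows", "body": {"plan": [[[0,0,-20],[0,0,0],15],[[0,0,-36],[0,0,-0.057],15],[[0,0,-36],[0,0,-0.057],15],[[0,0,-36],[0,0,-0.057],15],[[-14.4,28.6,0],[0,0,0],15],[[-14.4,28.6,0],[0,0,0],15],[[-14.4,28.6,0],[0,0,0],15],[[-14.4,28.6,0],[0,0,0],15],[[-14.4,28.6,0],[0,0,0],15],[[-14.4,28.6,0],[0,0,0],15],[[-14.4,28.6,0],[0,0,0],15],[[-14.4,28.6,0],[0,0,0],15],[[-14.4,28.6,0],[0,0,0],15],[[0,0,0],[0,0,0],15],[[0,0,0],[0,0,0],15]]}}

```text
time: 10.97
eef_pos: [569.6, 55.1, 133.2]
orientation: [0.035, -3.139, 0.0]
ft_force: [-0.2, -0.7, -0.8]
opening: 26.3
gripper_force: 59.3
```

```bash
cat >> h.py <<'E'
def bars(c,z=None,tol=9):
    P=cloud(c)
    for r in arm.cut_out('bar1','wrist'):
        q=P[r['region']];q=q[~np.isnan(q[:,0])];m=np.median(q[:,2]);q=q[abs(q[:,2]-m)<tol]
        if len(q)>50: print("bar",round(r['conf'],2),q.mean(0),cv2.minAreaRect(q[:,:2].astype(np.float32)))
E
python3 -c "
from h import *
to([575.5,51,50])
c=cam('wrist');save(c,'w4.png');bars(c)
for q in ['bed_mid','bed_knob']:
  print(q,[(round(x['conf'],2),np.array(x['uv']),at_z(c,x['uv'],80 if q=='bed_knob' else 44)) for x in arm.spot_point(q,'wrist')[:3]])
"
```

```text
t 11.0 tcp [569.6  55.1 133.2] F [-0.2 -0.7 -0.8] open 26.3 gf 59.3 xaxis [-1. -0.  0.] z [-0. -0. -1.] turn to align -0.022
tool shift to [575.5, 51, 50] [-6.  -4.2 83.2]
bar 0.67 [558.4  55.  140.4] ((565.5829467773438, 55.208499908447266), (110.95126342773438, 28.180160522460938), 1.4709551334381104)
bed_mid []
bed_knob [(0.76, array([ 72.7, 120.8]), array([487.7, -86.3,  80. ]))]
```

View pics/w4.png

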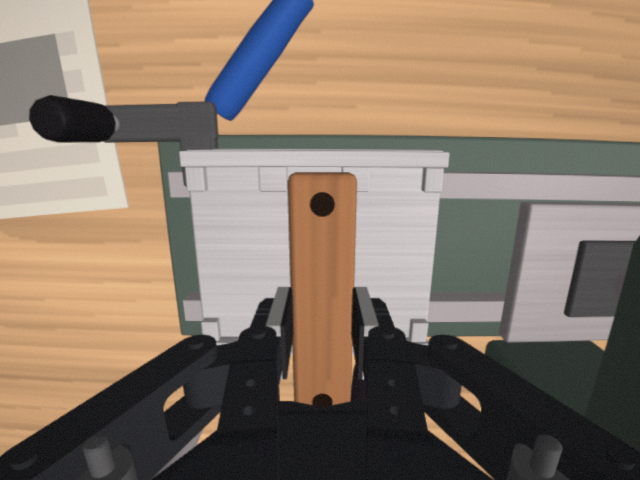

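Emit:
{"method": "send_rows", "body": {"plan": [[[-6,-4.2,10],[0,0,0],15],[[0,0,30],[0,0,0],15],[[0,0,30],[0,0,0],15],[[0,0,8],[0,0,0],15],[[0,0,0],[0,0,0],15],[[0,0,0],[0,0,0],15]]}}

```text
time: 11.67
eef_pos: [575.9, 49.0, 56.3]
orientation: [0.029, -3.141, -0.0]
ft_force: [-0.1, 0.7, 0.0]
opening: 25.8
gripper_force: 59.3
```

Emit:
{"method": "send_rows", "body": {"plan": [[[0,1.8,3],[0,0,0],15],[[0,0,2],[0,0,0],15],[[0,0,1],[0,0,0],15],[[0,0,0],[0,0,0],15]]}}

```text
time: 12.0
eef_pos: [576.3, 51.6, 51.1]
orientation: [-0.031, 3.14, 0.0]
ft_force: [-0.4, 0.4, -0.9]
opening: 25.8
gripper_force: 62.7
```

Emit:
{"method": "send_rows", "body": {"plan": [[[0.5,-0.5,1.5],[0,0,0],15],[[0,0,0],[0,0,0],40],[[0,0,0],[0,0,0],40],[[0,0,0],[0,0,0],40],[[0,0,-15],[0,0,0],40],[[0,0,-36],[0,0,0],45],[[0,0,-36],[0,0,0],45],[[0,0,0],[0,0,0],45]]}}

```text
time: 12.67
eef_pos: [580.0, 50.9, 145.1]
orientation: [-0.03, 3.126, -0.0]
ft_force: [0.2, -0.3, 1.8]
opening: 45.2
gripper_force: 0.0
```

```bash
python3 -c "
from h import *
to([464.5,-405.5,130])
c=cam('wrist');save(c,'w5.png');bars(c)
P=cloud(c);q=sel(P,(505,645),(-30,130),(40,47));print('floor',len(q),q.mean(0),cv2.minAreaRect(q[:,:2].astype(np.float32)))
"
```

```text
t 12.7 tcp [580.   50.9 145.1] F [ 0.2 -0.3  1.8] open 45.2 gf 0.0 xaxis [-1. -0. -0.] z [ 0. -0. -1.] turn to align -0.019
tool shift to [464.5, -405.5, 130] [ 124.5 -454.1   13.3]
bar 0.94 [571.2  50.8  56.2] ((576.08837890625, 50.875648498535156), (119.98807525634766, 28.006315231323242), 1.1147741079330444)
bar 0.26 [563.1  45.7  45.2] ((573.525634765625, 99.77213287353516), (395.208740234375, 178.54220581054688), 85.53408813476562)
floor 25378 [569.6  49.6  44.4] ((577.4183349609375, 49.99419021606445), (130.02220153808594, 159.9590301513672), 0.0075070820748806)
```

View pics/w5.png

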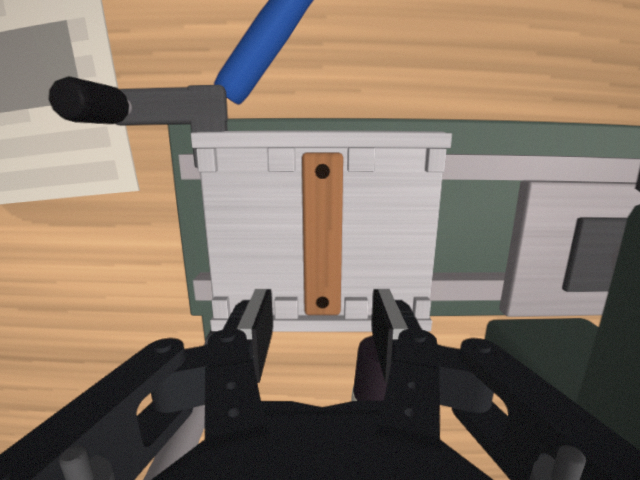

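Emit:
{"method": "send_rows", "body": {"plan": [[[25,-28,0],[0,0,0],45],[[25,-28,0],[0,0,0],45],[[25,-28,0],[0,0,0],45],[[25,-28,0],[0,0,0],45],[[2.4,-34,0],[0,0,0],45],[[2.4,-34,0],[0,0,0],45],[[2.4,-34,0],[0,0,0],45],[[2.4,-34,0],[0,0,0],45],[[2.4,-34,0],[0,0,0],45],[[2.4,-34,0],[0,0,0],45],[[2.4,-34,0],[0,0,0],45],[[2.4,-34,0],[0,0,0],45],[[2.4,-34,0],[0,0,0],45],[[2.4,-34,0],[0,0,0],45],[[0,0,36],[0,0,-0.055],45],[[0,0,36],[0,0,-0.055],45],[[0,0,20],[0,0,0],45],[[0,0,0],[0,0,0],45],[[0,0,0],[0,0,0],45]]}}

```text
time: 14.35
eef_pos: [458.6, -401.9, 40.8]
orientation: [0.202, -3.131, -0.008]
ft_force: [0.3, 0.2, -0.3]
opening: 45.2
gripper_force: 0.0
```

```bash
python3 -c "
from h import *
c=cam('wrist');save(c,'w6.png');bars(c)
to([465,-406,6])
"
```

```text
bar 0.85 [ 457.6 -408.3   14.2] ((464.2745361328125, -407.49725341796875), (119.83099365234375, 28.12105369567871), 7.583134174346924)
t 14.4 tcp [ 460.8 -403.9   45.2] F [-0.9  0.4  0.6] open 44.9 gf 0.0 xaxis [-1.  -0.1 -0. ] z [ 0. -0. -1.] turn to align -0.129
tool shift to [465, -406, 6] [-3.8 -2.6 39.2]
```

Emit:
{"method": "send_rows", "body": {"plan": [[[-3,-3.8,12],[0,0,-0.003],45],[[0,0,20],[0,0,0],45],[[0,0,8],[0,0,0],45],[[0,0,0],[0,0,0],45],[[0,0,0],[0,0,0],15],[[0,0,0],[0,0,0],15],[[0,0,0],[0,0,0],15],[[0,0,0],[0,0,0],15],[[0,0,0],[0,0,0],15]]}}

```text
time: 15.2
eef_pos: [464.0, -407.2, 4.8]
orientation: [-0.208, 3.133, -0.002]
ft_force: [-0.5, 0.2, 1.7]
opening: 26.2
gripper_force: 61.0
```

Emit:
{"method": "send_rows", "body": {"plan": [[[0,0,-20],[0,0,0],15],[[0,0,-36],[0,0,0.057],15],[[0,0,-36],[0,0,0.057],15],[[0,0,-36],[0,0,0],15],[[-2,34,0],[0,0,0],15],[[-2,34,0],[0,0,0],15],[[-2,34,0],[0,0,0],15],[[-2,34,0],[0,0,0],15],[[-2,34,0],[0,0,0],15],[[-2,34,0],[0,0,0],15],[[-2,34,0],[0,0,0],15],[[-2,34,0],[0,0,0],15],[[-2,34,0],[0,0,0],15],[[-25.5,24,0],[0,0,0],15],[[-25.5,24,0],[0,0,0],15],[[-25.5,24,0],[0,0,0],15],[[-25.5,24,0],[0,0,0],15],[[0,0,0],[0,0,0],15],[[0,0,0],[0,0,0],15]]}}

```text
time: 16.78
eef_pos: [576.8, -1.3, 131.4]
orientation: [0.033, -3.141, 0.0]
ft_force: [-0.3, -0.7, -0.4]
opening: 26.1
gripper_force: 60.8
```

```bash
python3 -c "
from h import *
c=cam('wrist');save(c,'w7.png');bars(c)
to([576.5,-3,50])
"
```

```text
bar 0.91 [567.   50.4  56. ] ((575.843994140625, 50.81647491455078), (118.83272552490234, 28.287351608276367), 1.374963641166687)
bar 0.78 [564.4  -1.4 140.7] ((571.6519165039062, -1.222494125366211), (109.37078094482422, 28.12518882751465), 1.2914297580718994)
bar 0.71 [552.4  55.   45.3] ((558.36474609375, 24.116127014160156), (253.35693359375, 150.78285217285156), 79.79846954345703)
bar 0.65 [559.7  63.3  44.8] ((586.1160888671875, 86.84835815429688), (372.3604431152344, 209.35946655273438), 86.19148254394531)
t 16.9 tcp [575.7  -2.9 131.6] F [-0.7 -0.8 -0.4] open 25.7 gf 60.8 xaxis [-1. -0.  0.] z [-0. -0. -1.] turn to align -0.018
tool shift to [576.5, -3, 50] [-0.9 -0.1 81.6]
```

Emit:
{"method": "send_rows", "body": {"plan": [[[0,0,20],[0,0,0],15],[[0,0,30],[0,0,0],15],[[0,0,22],[0,0,0],15],[[0,0,0],[0,0,0],15],[[0,0,0],[0,0,0],15]]}}

```text
time: 17.3
eef_pos: [574.7, -3.7, 59.1]
orientation: [0.026, -3.139, -0.0]
ft_force: [-0.3, 0.0, -1.0]
opening: 26.3
gripper_force: 60.8
```

Emit:
{"method": "send_rows", "body": {"plan": [[[-1,0.7,5],[0,0,0],15],[[0,0,4],[0,0,0],15],[[0,0,2],[0,0,0],15],[[0,0,0],[0,0,0],15]]}}

```text
time: 17.63
eef_pos: [577.0, -2.0, 48.9]
orientation: [0.028, -3.141, -0.0]
ft_force: [0.4, 0.1, -1.1]
opening: 25.7
gripper_force: 60.8
```

Release, lift and check.

Emit:
{"method": "send_rows", "body": {"plan": [[[0,-0.5,0.5],[0,0,0],15],[[0,0,0],[0,0,0],40],[[0,0,0],[0,0,0],40],[[0,0,0],[0,0,0],40],[[0,0,-15],[0,0,0],40],[[0,0,-36],[0,0,0],45],[[0,0,-36],[0,0,0],45],[[0,0,0],[0,0,0],45],[[0,0,0],[0,0,0],45]]}}

```text
time: 18.38
eef_pos: [579.4, -2.6, 139.4]
orientation: [-0.029, 3.134, -0.001]
ft_force: [0.1, 0.5, -0.9]
opening: 45.6
gripper_force: 0.0
```

```bash
python3 -c "
from h import *
c=cam('wrist');save(c,'w8.png');bars(c)
P=cloud(c);q=sel(P,(440,530),(-140,-40),(92,110));print('knob',len(q),q.mean(0))
to([486.5,-86.7,130])
"
```

```text
bar 0.96 [562.2  49.9  56. ] ((569.5570678710938, 50.80672073364258), (107.13655853271484, 28.315448760986328), 1.1258183717727661)
bar 0.85 [572.7  -2.6  56.1] ((577.4444580078125, -2.512242317199707), (119.3306655883789, 28.05216407775879), 0.9838775396347046)
bar 0.4 [560.6  46.   45.5] ((562.7306518554688, 21.67119598388672), (179.17063903808594, 229.037109375), 1.1072543859481812)
bar 0.28 [576.6 187.2  82. ] ((574.17919921875, 194.59661865234375), (92.45570373535156, 41.82309341430664), 3.0337412357330322)
knob 1761 [487.9 -84.   99. ]
t 18.5 tcp [576.9  -2.3 135. ] F [ 0.9 -0.2 -0.5] open 45.1 gf 0.0 xaxis [-1. -0.  0.] z [-0.  0. -1.] turn to align -0.018
tool shift to [486.5, -86.7, 130] [ 91.9 -82.7   5. ]
```

View pics/w8.png

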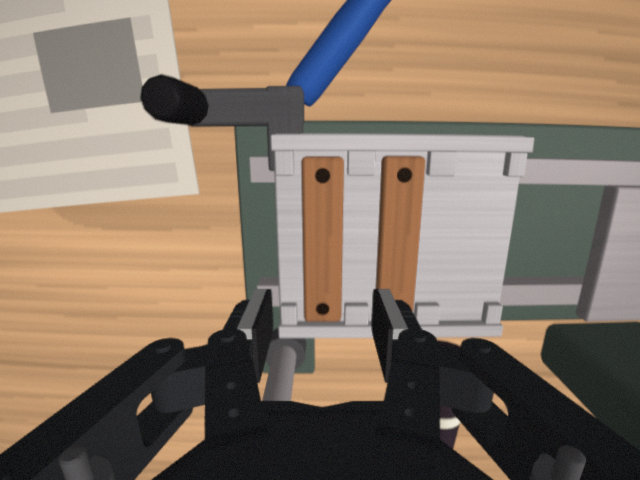

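Emit:
{"method": "send_rows", "body": {"plan": [[[23,-20.7,0],[0,0,0],55],[[23,-20.7,0],[0,0,0],55],[[23,-20.7,0],[0,0,0],55],[[23,-20.7,0],[0,0,0],55],[[0,0,0],[0,0,0],55],[[0,0,15],[0,0,0],55],[[0,0,34],[0,0,0],55],[[0,0,20],[0,0,0],55],[[0,0,0],[0,0,0],55],[[0,0,0],[0,0,0],10],[[0,0,0],[0,0,0],10],[[0,0,0],[0,0,0],10],[[0,0,0],[0,0,0],10],[[0,0,0],[0,0,0],10]]}}

```text
time: 19.65
eef_pos: [487.9, -86.6, 67.8]
orientation: [-0.029, 3.138, 0.0]
ft_force: [0.0, 2.6, 2.2]
opening: 22.3
gripper_force: 59.1
```

Emit:
{"method": "send_rows", "body": {"plan": [[[0,5,0],[0,0,0],10],[[0,10,0],[0,0,0],10],[[0,15,0],[0,0,0],10],[[0,18,0],[0,0,0],10],[[0,18,0],[0,0,0],10],[[0,18,0],[0,0,0],10],[[0,18,0],[0,0,0],10],[[0,18,0],[0,0,0],10],[[0,18,0],[0,0,0],10],[[0,18,0],[0,0,0],10],[[0,15,0],[0,0,0],10],[[0,12,0],[0,0,0],10],[[0,8,0],[0,0,0],10],[[0,5,0],[0,0,0],10],[[0,2,0],[0,0,0],10],[[0,0,0],[0,0,0],10],[[0,0,0],[0,0,0],10]]}}

```text
time: 21.07
eef_pos: [484.2, 111.9, 67.8]
orientation: [-0.029, 3.138, 0.002]
ft_force: [0.4, -0.3, 5.7]
opening: 22.4
gripper_force: 59.9
```

Emit:
{"method": "send_rows", "body": {"plan": [[[0,2,0],[0,0,0],10],[[0,2,0],[0,0,0],10],[[0,1,0],[0,0,0],10],[[0,0,0],[0,0,0],10],[[0,0,0],[0,0,0],10]]}}

```text
time: 21.48
eef_pos: [484.2, 113.4, 67.8]
orientation: [-0.027, 3.139, -0.009]
ft_force: [-0.1, -9.6, 6.9]
opening: 22.7
gripper_force: 60.2
```

Emit:
{"method": "send_rows", "body": {"plan": [[[0,0,0],[0,0,0],50],[[0,0,0],[0,0,0],50],[[0,0,0],[0,0,0],50],[[0,0,-20],[0,0,0],50],[[0,0,-36],[0,0,0],50],[[0,0,-36],[0,0,0],50],[[0,0,-36],[0,0,0],50],[[0,0,-36],[0,0,0],50],[[0,0,-36],[0,0,0],50],[[0,0,-36],[0,0,0],50],[[0,0,-30],[0,0,0],50],[[9.2,27,0],[0,0,0],50],[[9.2,27,0],[0,0,0],50],[[9.2,27,0],[0,0,0],50],[[9.2,27,0],[0,0,0],50],[[9.2,27,0],[0,0,0],50],[[0,0,0],[0,0,0],50],[[0,0,0],[0,0,0],50]]}}

```text
time: 22.98
eef_pos: [433.7, 251.7, 331.7]
orientation: [0.034, -3.14, 0.0]
ft_force: [-0.1, -1.0, -0.4]
opening: 49.8
gripper_force: 0.0
```

```bash
python3 -c "
from h import *
c=cam('wrist');save(c,'w9.png')
to([436,248.3,238])
P=cloud(c);hd=sel(P,(400,490),(200,300),(220,290));print(len(hd),np.percentile(hd,[1,50,99],axis=0))
print(cv2.fitLine(hd[:,:2].astype(np.float32),cv2.DIST_HUBER,0,.01,.01).ravel().astype(float).round(3))
print([(round(x['conf'],2),at_z(c,x['uv'],255)) for x in arm.spot_point('crank_grip','wrist')[:2]])
"
```

```text
t 23.0 tcp [434.1 250.8 331.8] F [-1.1  0.   0.2] open 50.5 gf 0.0 xaxis [-1. -0.  0.] z [-0. -0. -1.] turn to align -0.02
tool shift to [436, 248.3, 238] [-1.9 -2.5 93.8]
4240 [[408.7 233.1 252. ]
 [443.5 246.2 265.7]
 [488.9 258.  269.6]]
[  1.    0.  445.4 246.2]
[(0.83, array([437.9, 245. , 255. ]))]
```

View pics/w9.png

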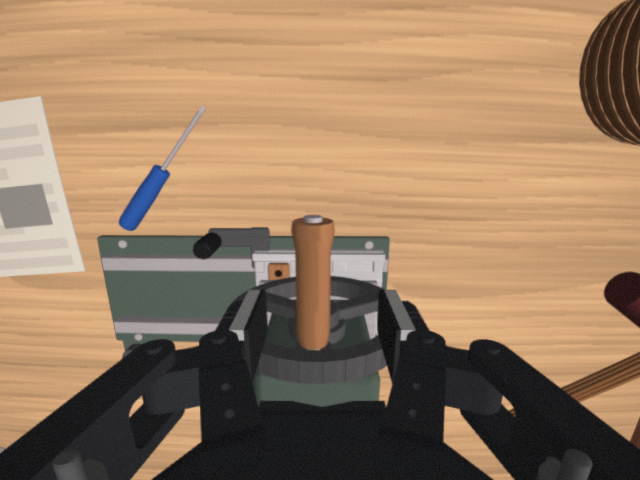

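Emit:
{"method": "send_rows", "body": {"plan": [[[-2,-4,25],[0,0,0],50],[[0,0,35],[0,0,0],50],[[0,0,25],[0,0,0],50],[[0,0,9],[0,0,0],50],[[0,0,0],[0,0,0],10],[[0,0,0],[0,0,0],10],[[0,0,0],[0,0,0],10],[[0,0,0],[0,0,0],10],[[0,0,0],[0,0,0],10]]}}

```text
time: 23.83
eef_pos: [437.3, 245.9, 239.8]
orientation: [-0.027, 3.139, -0.0]
ft_force: [0.2, -2.4, 1.1]
opening: 22.2
gripper_force: 59.3
```

Emit:
{"method": "send_rows", "body": {"plan": [[[0,-10.4,0.9],[0,0,0],10],[[0,-10.1,2.7],[0,0,0],10],[[0,-9.5,4.4],[0,0,0],10],[[0,-8.6,6],[0,0,0],10],[[0,-7.4,7.4],[0,0,0],10],[[0,-6,8.6],[0,0,0],10],[[0,-4.4,9.5],[0,0,0],10],[[0,-2.7,10.1],[0,0,0],10],[[0,-0.9,10.4],[0,0,0],10],[[0,0,0],[0,0,0],10]]}}

```text
time: 24.67
eef_pos: [438.3, 187.5, 176.9]
orientation: [-0.029, 3.14, 0.007]
ft_force: [3.9, 8.1, -4.7]
opening: 22.0
gripper_force: 59.4
```

Emit:
{"method": "send_rows", "body": {"plan": [[[0,1.5,10.4],[0,0,0],10],[[0,2.7,10.1],[0,0,0],10],[[0,4.4,9.5],[0,0,0],10],[[0,6,8.6],[0,0,0],10],[[0,7.4,7.4],[0,0,0],10],[[0,8.6,6],[0,0,0],10],[[0,9.5,4.4],[0,0,0],10],[[0,10.1,2.7],[0,0,0],10],[[0,10.4,0.9],[0,0,0],10],[[0,0,0],[0,0,0],10]]}}

```text
time: 25.5
eef_pos: [437.4, 247.6, 119.6]
orientation: [-0.03, 3.139, 0.0]
ft_force: [-2.6, 2.2, 7.6]
opening: 21.9
gripper_force: 60.5
```

Emit:
{"method": "send_rows", "body": {"plan": [[[0,10.4,-0.9],[0,0,0],10],[[0,10.1,-2.7],[0,0,0],10],[[0,9.5,-4.4],[0,0,0],10],[[0,8.6,-6],[0,0,0],10],[[0,7.4,-7.4],[0,0,0],10],[[0,6,-8.6],[0,0,0],10],[[0,4.4,-9.5],[0,0,0],10],[[0,2.7,-10.1],[0,0,0],10],[[0,0.9,-10.4],[0,0,0],10],[[0,0,0],[0,0,0],10]]}}

```text
time: 26.33
eef_pos: [436.2, 307.5, 178.4]
orientation: [-0.029, 3.14, 0.002]
ft_force: [1.2, 3.6, 1.0]
opening: 21.9
gripper_force: 60.2
```

Last quarter, stopping slightly short to check.

Emit:
{"method": "send_rows", "body": {"plan": [[[0,-0.9,-10.4],[0,0,0],10],[[0,-2.7,-10.1],[0,0,0],10],[[0,-4.4,-9.5],[0,0,0],10],[[0,-6,-8.6],[0,0,0],10],[[0,-7.4,-7.4],[0,0,0],10],[[0,-8.6,-6],[0,0,0],10],[[0,-9.5,-4.4],[0,0,0],10],[[0,-10.1,-2.7],[0,0,0],10],[[0,-5,-0.5],[0,0,0],10],[[0,-4,0],[0,0,0],10],[[0,0,0],[0,0,0],10],[[0,0,0],[0,0,0],10]]}}

```text
time: 27.33
eef_pos: [437.3, 247.6, 239.6]
orientation: [-0.027, 3.138, -0.0]
ft_force: [0.6, 0.6, 7.8]
opening: 22.1
gripper_force: 61.6
```

Emit:
{"method": "send_rows", "body": {"plan": [[[0,0,0],[0,0,0],10],[[0,0,0],[0,0,0],10],[[0,0,0],[0,0,0],45],[[0,0,0],[0,0,0],45],[[0,0,0],[0,0,0],45],[[0,0,-20],[0,0,0],50],[[0,0,-36],[0,0,0],50],[[0,0,-36],[0,0,0],50],[[0,0,0],[0,0,0],50],[[0,0,0],[0,0,0],50]]}}

```text
time: 28.17
eef_pos: [437.4, 248.3, 332.1]
orientation: [-0.028, 3.137, 0.002]
ft_force: [-0.4, 0.5, -1.0]
opening: 49.7
gripper_force: 0.0
```

```bash
python3 -c "
from h import *
c=cam('wrist');save(c,'w10.png')
P=cloud(c);hd=sel(P,(400,490),(200,300),(220,290));print(len(hd),np.percentile(hd,[1,50,99],axis=0))
q=sel(P,(440,530),(60,150),(92,110));print('knob',len(q),q.mean(0))
to([484,113.4,340])
"
```

```text
4281 [[408.7 234.9 252.7]
 [443.7 247.8 265.7]
 [488.8 260.  269.6]]
knob 330 [482.6 115.4  99. ]
t 28.2 tcp [436.7 248.1 329.8] F [ 0.1 -0.2 -0.8] open 50.0 gf 0.0 xaxis [-1. -0. -0.] z [ 0. -0. -1.] turn to align -0.018
tool shift to [484, 113.4, 340] [ -44.8 -135.5  -10.1]
```

Emit:
{"method": "send_rows", "body": {"plan": [[[-9,-27,0],[0,0,0],50],[[-9,-27,0],[0,0,0],50],[[-9,-27,0],[0,0,0],50],[[-9,-27,0],[0,0,0],50],[[-9,-27,0],[0,0,0],50],[[0,0,0],[0,0,0],50],[[0,0,36],[0,0,0],50],[[0,0,36],[0,0,0],50],[[0,0,36],[0,0,0],50],[[0,0,36],[0,0,0],50],[[0,0,36],[0,0,0],50],[[0,0,36],[0,0,0],50],[[0,0,30],[0,0,0],50],[[0,0,14],[0,0,0],50],[[0,0,0],[0,0,0],10],[[0,0,0],[0,0,0],10],[[0,0,0],[0,0,0],10],[[0,0,0],[0,0,0],10],[[0,0,0],[0,0,0],10]]}}

```text
time: 29.8
eef_pos: [482.5, 113.4, 68.6]
orientation: [0.028, -3.138, 0.002]
ft_force: [-2.2, -3.7, -12.0]
opening: 22.1
gripper_force: 59.2
```

Emit:
{"method": "send_rows", "body": {"plan": [[[0,-5,-0.5],[0,0,0],10],[[0,-10,0],[0,0,0],10],[[0,-15,0],[0,0,0],10],[[0,-18,0],[0,0,0],10],[[0,-18,0],[0,0,0],10],[[0,-18,0],[0,0,0],10],[[0,-18,0],[0,0,0],10],[[0,-18,0],[0,0,0],10],[[0,-18,0],[0,0,0],10],[[0,-18,0],[0,0,0],10],[[0,-15,0],[0,0,0],10],[[0,-12,0],[0,0,0],10],[[0,-8,0],[0,0,0],10],[[0,-5,0],[0,0,0],10],[[0,-3,0],[0,0,0],10],[[0,-2,0],[0,0,0],10],[[0,0,0],[0,0,0],10]]}}

```text
time: 31.22
eef_pos: [486.2, -86.6, 68.7]
orientation: [0.029, -3.137, -0.001]
ft_force: [-3.1, 0.3, -24.6]
opening: 22.4
gripper_force: 59.7
```

Emit:
{"method": "send_rows", "body": {"plan": [[[0,-1,0],[0,0,0],10],[[0,0,0],[0,0,0],50],[[0,0,0],[0,0,0],50],[[0,0,0],[0,0,0],50],[[0,0,-20],[0,0,0],50],[[0,0,-36],[0,0,0],50],[[0,0,-36],[0,0,0],50],[[0,0,-36],[0,0,0],50],[[0,0,-36],[0,0,0],50],[[0,0,-36],[0,0,0],50],[[0,0,-36],[0,0,0],50],[[0,0,-36],[0,0,0],50],[[0,0,0],[0,0,0],50],[[0,0,0],[0,0,0],50]]}}

```text
time: 32.38
eef_pos: [489.6, -88.6, 350.2]
orientation: [-0.028, 3.126, -0.008]
ft_force: [-1.0, -0.2, 0.2]
opening: 50.2
gripper_force: 0.0
```

```bash
python3 -c "
from h import *
c=cam('wrist');save(c,'w11.png');bars(c)
P=cloud(c)
q=sel(P,(440,530),(-140,-40),(92,110));print('knob',len(q),q.mean(0))
q=sel(P,(580,690),(-270,-190),(262,295));print('lgrip',len(q),q.mean(0) if len(q) else '')
to([632.5,-228,335])
"
```

```text
bar 0.81 [572.3  49.8  55.9] ((575.7575073242188, 51.351478576660156), (119.02928161621094, 29.161495208740234), 1.1804771423339844)
bar 0.72 [567.7  -4.2  55.9] ((577.4956665039062, -2.7300491333007812), (119.30289459228516, 28.48899269104004), 1.1101349592208862)
bar 0.43 [571.2 203.4  83.9] ((574.0194091796875, 206.93148803710938), (92.64651489257812, 64.74423217773438), 0.4430537223815918)
knob 318 [486.6 -86.9  99.2]
lgrip 6 [ 628.2 -236.6  268.6]
t 32.5 tcp [488.2 -88.1 344.6] F [0.1 0.1 0. ] open 49.9 gf 0.0 xaxis [-1. -0. -0.] z [ 0. -0. -1.] turn to align -0.018
tool shift to [632.5, -228, 335] [-141.7 -142.4   10.7]
```

Emit:
{"method": "send_rows", "body": {"plan": [[[-23.6,-23.7,0],[0,0,0],50],[[-23.6,-23.7,0],[0,0,0],50],[[-23.6,-23.7,0],[0,0,0],50],[[-23.6,-23.7,0],[0,0,0],50],[[-23.6,-23.7,0],[0,0,0],50],[[-23.6,-23.7,0],[0,0,0],50],[[0,0,20],[0,0,0],50],[[0,0,0],[0,0,0],50],[[0,0,0],[0,0,0],50]]}}

```text
time: 33.23
eef_pos: [631.3, -227.3, 318.7]
orientation: [0.028, -3.135, -0.005]
ft_force: [0.3, -0.1, 0.1]
opening: 49.8
gripper_force: 0.0
```

```bash
python3 -c "
from h import *
c=cam('wrist');save(c,'w12.png')
print([(round(x['conf'],2),x['uv'],at_z(c,x['uv'],261)) for x in arm.spot_point('lamp_grip','wrist')[:2]])
c2=cam('top');P=cloud(c2);q=sel(P,(580,690),(-270,-190),(262,290));print('lgrip',len(q),q.mean(0) if len(q) else '')
to([632.5,-227.6,246])
"
```

```text
[(0.77, [316.6, 268.1], array([ 634.9, -230.1,  261. ]))]
lgrip 36 [ 626.9 -226.3  276.7]
t 33.4 tcp [ 631.4 -226.6  324.8] F [ 0.1 -0.4  0.8] open 50.1 gf 0.0 xaxis [-1. -0. -0.] z [ 0. -0. -1.] turn to align -0.019
tool shift to [632.5, -227.6, 246] [-0.8 -0.9 78.8]
```

View pics/w12.png

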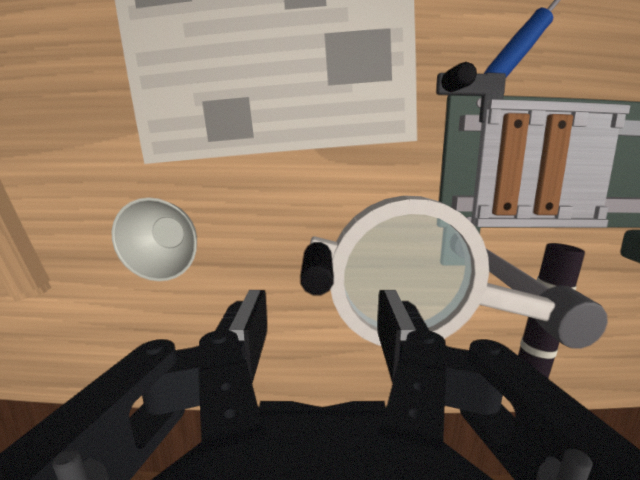

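Emit:
{"method": "send_rows", "body": {"plan": [[[-1.5,-1.5,15],[0,0,0],50],[[0,0,30],[0,0,0],50],[[0,0,22],[0,0,0],50],[[0,0,10],[0,0,0],50],[[0,0,0],[0,0,0],50],[[0,0,0],[0,0,0],8],[[0,0,0],[0,0,0],8],[[0,0,0],[0,0,0],8],[[0,0,0],[0,0,0],8],[[0,0,0],[0,0,0],8]]}}

```text
time: 34.22
eef_pos: [634.1, -230.3, 248.9]
orientation: [-0.027, 3.137, -0.006]
ft_force: [-0.8, -2.6, 6.0]
opening: 18.7
gripper_force: 59.0
```

```bash
python3 -c "
from h import *
s=st();print(s['joints'].round(2))
a=np.radians(np.linspace(256.55,142,25));p=203.5*np.c_[np.cos(a),np.sin(a)]
d=np.diff(p,axis=0);y=0.0188
tx=np.array([-np.cos(y),-np.sin(y)]);ty=np.array([-np.sin(y),np.cos(y)])
print(np.c_[d@tx,d@ty].round(1).tolist());print((p[[0,8,16,24]]+[681.5,-32]).round(1).tolist())
"
```

```text
t 34.2 tcp [ 634.1 -230.3  248.9] F [-0.8 -2.6  6. ] open 18.7 gf 59.0 xaxis [-1. -0. -0.] z [ 0. -0. -1.] turn to align -0.017
[-0.4  0.4  1.  -0.   1.8 -2. ]
[[16.2, 4.9], [15.7, 6.3], [15.2, 7.6], [14.5, 8.8], [13.7, 10.0], [12.8, 11.1], [11.9, 12.1], [10.8, 13.0], [9.7, 13.9], [8.5, 14.7], [7.3, 15.3], [6.0, 15.9], [4.6, 16.3], [3.2, 16.6], [1.8, 16.8], [0.4, 16.9], [-1.0, 16.9], [-2.4, 16.8], [-3.8, 16.5], [-5.1, 16.2], [-6.5, 15.7], [-7.7, 15.1], [-9.0, 14.4], [-10.1, 13.6]]
[[634.2, -229.9], [521.9, -158.3], [478.0, -32.7], [521.1, 93.3]]
```

Emit:
{"method": "send_rows", "body": {"plan": [[[16.2,4.9,0],[0,0,0],8],[[15.7,6.3,0],[0,0,0],8],[[15.2,7.6,0],[0,0,0],8],[[14.5,8.8,0],[0,0,0],8],[[13.7,10,0],[0,0,0],8],[[12.8,11.1,0],[0,0,0],8],[[11.9,12.1,0],[0,0,0],8],[[10.8,13,0],[0,0,0],8],[[0,0,0],[0,0,0],8]]}}

```text
time: 34.97
eef_pos: [517.4, -159.8, 248.9]
orientation: [0.021, -3.138, 0.013]
ft_force: [-12.8, -9.6, 9.5]
opening: 18.5
gripper_force: 60.9
```

Emit:
{"method": "send_rows", "body": {"plan": [[[7.7,13.9,0],[0,0,0],8],[[7,14.7,0],[0,0,0],8],[[7.3,15.3,0],[0,0,0],8],[[6,15.9,0],[0,0,0],8],[[4.6,16.3,0],[0,0,0],8],[[3.2,16.6,0],[0,0,0],8],[[1.8,16.8,0],[0,0,0],8],[[0.4,16.9,0],[0,0,0],8],[[0,0,0],[0,0,0],8]]}}

```text
time: 35.72
eef_pos: [475.6, -29.2, 248.5]
orientation: [0.031, -3.132, -0.002]
ft_force: [-19.8, 2.7, 13.4]
opening: 18.5
gripper_force: 62.1
```

Emit:
{"method": "send_rows", "body": {"plan": [[[-3,16.9,0],[0,0,0],8],[[-3.4,16.8,0],[0,0,0],8],[[-3.8,16.5,0],[0,0,0],8],[[-5.1,16.2,0],[0,0,0],8],[[-6.5,15.7,0],[0,0,0],8],[[-7.7,15.1,0],[0,0,0],8],[[-9,14.4,0],[0,0,0],8],[[-10.1,13,0],[0,0,0],8],[[0,0,0],[0,0,0],8],[[0,0,0],[0,0,0],8]]}}

```text
time: 36.55
eef_pos: [527.6, 96.4, 248.5]
orientation: [-0.032, 3.139, 0.006]
ft_force: [-2.4, 4.6, 7.3]
opening: 18.5
gripper_force: 61.7
```

```bash
python3 -c "
from h import *
st()
for n in ['top','scene']:
  c=cam(n);P=cloud(c);q=sel(P,(500,660),(-30,130),(218,237));print(len(q),q.mean(0),cv2.minAreaRect(q[:,:2].astype(np.float32)))
  print([(round(x['conf'],2),at_z(c,x['uv'],225)) for x in arm.spot_point('lens',n)[:2]])
"
```

```text
t 36.5 tcp [527.6  96.4 248.5] F [-2.4  4.6  7.3] open 18.5 gf 61.7 xaxis [-1. -0. -0.] z [ 0.  0. -1.] turn to align -0.021
1236 [590.6  30.  229.7] ((590.8546142578125, 15.681499481201172), (126.93350982666016, 101.76760864257812), 10.962557792663574)
[(0.93, array([582.3,  58.7, 225. ]))]
1989 [589.9  53.7 228.9] ((592.1673583984375, 43.03511047363281), (93.37223815917969, 166.84078979492188), 19.89957618713379)
[(0.68, array([756.6, 184. , 225. ]))]
```

Emit:
{"method": "send_rows", "body": {"plan": [[[0,0,0],[0,0,0],45],[[0,0,0],[0,0,0],45],[[0,0,0],[0,0,0],45],[[0,0,-15],[0,0,0],45],[[0,0,-30],[0,0,0],45],[[0,0,-36],[0,0,0],45],[[30,0,-25],[0,0,0],45],[[36,0,0],[0,0,0],45],[[36,0,0],[0,0,0],45],[[36,0,0],[0,0,0],45],[[36,0,0],[0,0,0],45],[[0,0,0],[0,0,0],45],[[0,0,0],[0,0,0],45]]}}

```text
time: 37.83
eef_pos: [352.3, 90.8, 352.2]
orientation: [-0.029, 3.138, 0.001]
ft_force: [0.6, 0.0, 0.1]
opening: 45.1
gripper_force: 0.0
```

```bash
python3 -c "
from h import *
st()
c=cam('wrist');save(c,'w13.png');P=cloud(c)
q=sel(P,(500,660),(-20,130),(218,238));print('lens',len(q),q.mean(0),cv2.minAreaRect(q[:,:2].astype(np.float32)))
q=sel(P,(440,530),(-140,-40),(92,110));print('knob',len(q),q.mean(0) if len(q) else 0)
c=cam('top');save(c,'top2.png',(140,130,460,370));P=cloud(c)
q=sel(P,(515,645),(-10,120),(218,237));print('lens',len(q),cv2.minAreaRect(q[:,:2].astype(np.float32)))
print([(round(x['conf'],2),at_z(c,x['uv'],225)) for x in arm.spot_point('lens','top')[:2]])
q=sel(P,(440,530),(-140,-40),(92,110));print('knob',len(q),q.mean(0) if len(q) else 0)
hd=sel(P,(400,490),(200,300),(220,290));print('crank',np.percentile(hd,50,axis=0) if len(hd) else 0)
"
```

```text
t 37.8 tcp [352.3  90.8 352.2] F [0.6 0.  0.1] open 45.1 gf 0.0 xaxis [-1. -0. -0.] z [ 0.  0. -1.] turn to align -0.019
lens 251 [520.9  79.1 223.6] ((522.0043334960938, 70.10617065429688), (12.553006172180176, 72.19376373291016), 0.717890202999115)
knob 273 [485.  -84.2  98.7]
lens 2141 ((578.6550903320312, 45.452613830566406), (114.53116607666016, 133.21258544921875), 10.874988555908203)
[(0.69, array([579.9,  57.6, 225. ]))]
knob 78 [487.2 -84.   99. ]
crank [448.6 246.9 265.8]
```

View pics/top2.png

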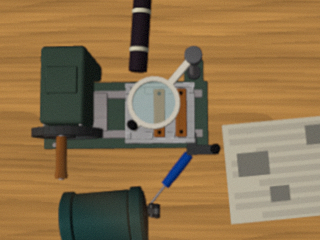

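View pics/w13.png

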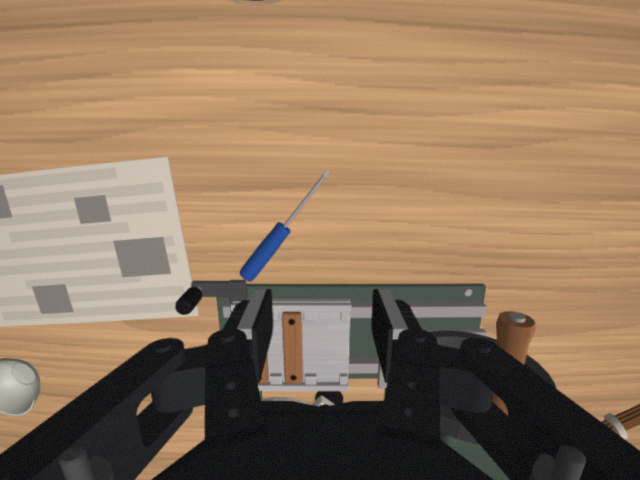

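The lens is over the bed, about 5 mm off its middle. The bars are seated, the bed is out, and the crank is at the top.

```bash
python3 -c "
from workcell import arm
print(arm.hand_in())"
```

```text
the job is handed in; nothing more can be done
None
```

I carried out every step and handed the job in, but the hand-in returned no verdict: both bars went through one clockwise press turn, the bed is drawn out with the bars still in their nests, the magnifier is over the bed to within about 1 cm, and nothing is held.

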